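Start a gel run from the bench power supply

TASK

Start the gel run by pressing only, with the fingertips: first press down the raised end of the paddle rocker on the outlet box until it has tipped right over, then push the square key on the power supply fully down so that it stays down, and then press the round start button fully in and let it spring back. Do not press the long stop bar, do not press a control before its turn, and do not lift, drag or knock over either unit or the vial, bottle, tube rack and gel tank around them.

Things in the scene. Friction and masses are not known exactly. Their poses are not given: they have to be found in the camera images.
- outlet_box: switched outlet box, pale plastic, 110 (x) x 150 (y) x 60 mm high, 0.8 to 1.6 kg, standing loose on rubber feet at any yaw; origin at the centre of its underside, z up. A plain black paddle rocker, 34 (x) x 70 (y) x 10 mm thick, lies in the middle of its top, its pivot line along the box's x axis 72 mm above the bench. The rocker's +y end is the raised one at the start; a thin white line, 22 mm long, is moulded flush across that end.
- rocker (a joint): angle of the paddle rocker (rad): 0 = off, +y end raised (tilted 0.2 rad, top of that end 84 mm above the bench); 0.2 = level; 0.4 = on, tipped right over to its stop. It starts at 0 to 0.03, turns against light friction (about 0.03 N m, so 1 to 4 N at a fingertip) and stays where it is left.
- rocker_press (a point): point on the rocker's top face, 24 mm from the pivot line towards the +y (at first raised) end, and 11 mm from that end's edge; where to press down. It moves with the rocker: about 82 mm above the bench when off, 72 mm when on; the rocker's body clears the box's top all the way.
- supply: electrophoresis power supply, pale case 170 (x) x 200 (y) x 80 mm high, 1.5 to 2.9 kg, standing loose on rubber feet; origin at the centre of its underside, z up. Its flat top carries, in a row along y on a metal field 35 mm towards -x from the middle, three plain black controls 60 mm apart: square key (+y), round button (middle), long stop bar (-y).
- hold_key (a joint): travel of the square key (m): 0 = up, 0.007 = fully down; starts at 0 to 0.0008. Friction of about 2.5 N, no spring: it stays where it is pushed.
- key_top (a point): centre of the square key's top face, 26 x 26 mm, 92 mm above the bench when up (12 mm above the case), 85 mm when down; moves with the key.
- start_button (a joint): travel of the round start button (m): 0 = out, 0.006 = fully in. Spring: 1.5 N to begin, 4.5 N fully in; it springs back.
- start_top (a point): centre of the round button's top face, 28 mm across, 92 mm above the bench when out, 86 mm when in; moves with the button.
- stop_bar (a joint): travel of the long stop bar (m): 0 = out, 0.006 = in; spring as the start button. Not to be pressed.
- stop_top (a point): centre of the stop bar's top face, 50 (x) x 18 (y) mm, 92 mm above the bench. Not to be pressed.
- vial: capped amber vial, 28 mm across, 44 mm tall, standing loose on the supply's top behind the stop bar (about 90 mm towards +x from that bar); origin at the centre of its underside. Leave it.
- buffer_bottle: white plastic bottle, 68 mm across, 130 mm tall, to one side of the units; origin at the centre of its underside. Leave it.
- tube_rack: purple rack of small tubes, 110 (x) x 50 (y) x 47 mm high, to the other side; origin at the centre of its underside. Leave it.
- gel_tank: clear open gel tank with a blue carrier, 85 (x) x 190 (y) x 83 mm high, beyond the units; origin at the centre of its underside. Leave it.
Mind the look-alikes: they are no part of the job. What is shaped like the outlet_box but turquoise is not meant.

How it is judged:
By the outcome, as a careful person would: the job done as asked, in the order asked, and still so for the second after the job is handed in, with the robot touching nothing.
It also fails if it takes over 42 s, if anything falls off the work surface, if the arm or the gripper's body presses on something with over 40 N, if the wrist force passes 120 N, or if a joint passes its speed limit or range.

ROBOT

A 6-joint arm with a two-finger parallel gripper is mounted at the origin on the work surface. World frame = base frame: x ahead of the robot, y to its left, z up, the work surface at z = 0. Lengths are in m, angles in rad, forces in N, time in s.
With the tool pointing down it reaches from about 0.3 to 0.775 m from the base axis. Payload 14.6 kg.
Tool frame: the origin (TCP) lies on the front face of the gripper's body, between the roots of the fingers; the fingertips stand ahead of it and the grasp point (between the pads) lies 78 mm ahead of it (robot.nose_length is the z of the fingertips in the tool frame, in m); z points along the fingers, y is the line along which they close (so a half turn about z gives the same grasp; the last joint's range is limited). The gripper opens to 94 mm and grips with 3 to 60 N. Pads are 16 mm wide; open, the fingers measure 119 mm over their backs; the gripper's body (75 mm by 177 mm) begins 78 mm behind the grasp point.
Start: joints at [1.056, 0.3, 1.521, -0, 1.321, -0.067], TCP at [0.238, 0.496, 0.303] pointing down, gripper open.
Joint ranges: [-3.03, 3.03], [-0.79, 2.21], [0.23, 2.52], [-1.04, 4.18], [0, 3.07], [-2.55, 2.55]. Speed limits (rad/s): [2.22, 2.22, 2.57, 3.14, 3.14, 3.14].

INTERFACE

Orientations are given as [roll, pitch, yaw] about the fixed x, y, z axes, in that order (R = Rz(yaw) Ry(pitch) Rx(roll)).
In Python, from bench import robot gives the robot as it stands.
- The arm moves only by the tool drive_tool, never from a script. Its argument "rows" is a list of rows, each an object with "dr": the turn, a rotation vector about the tool's x, y, z each as a share of 90 degrees, from -1 to 1, a list of three; "dp": the shift along the tool's x, y, z each as a share of 0.5 m, from -1 to 1, a list of three; "grip": the opening, from -1 (shut) to 1 (fully open). A call has 1 to 10 rows; each row is the pose to reach, as a shift and turn from the pose commanded when the call began, along the tool's axes at that moment; what a row does not reach only later rows make up. A row lasts 1/10 s, in which the tool goes at most 50 mm and 8.59 degrees, less where a joint would pass 70% of its speed; a pose out of reach is approached as far as the arm can. A call with a number of a shift or a turn outside -1 to 1 is refused whole. A call with a gripper value outside its range is refused whole. The fingers move at their own pace and stop on an object; "grip_force" is the grip in N (left out, the last holds). Time passes only in rows, so rows that repeat a pose let the fingers close. It gives the time, the measured TCP pose, the force, the opening and the grip force at its end, in the units of the state.
- robot.sense(): the state, without advancing time (a new reading comes with each control period).
- robot.capture(name): name is "scene" or "top" or "wrist"; returns a dict with "image" (400x640x3 uint8, red, green, blue), "depth" (400x640 float32, m along the optical axis (not along the pixel's ray), 0 where there is no reading), "K" (3x3 intrinsics, pixels), "camera_from_world" (4x4, takes a point from world to camera coordinates); the wrist camera has in their place "mount" (4x4, takes a point from camera to tool coordinates, whose origin is the TCP and whose axes are the flange's). Camera axes: x right, y down, z forward; pixel columns grow to the right and rows downward; lengths in m; the calibration is good to about 2 mm. A picture is of the moment at which its call begins: read the wrist's pose just before it.
- robot.job_done(): hands the job in; it is judged then, once.
Trained networks look in the newest picture that a camera, given by its name, has taken for a name from the list of things; names that differ only in an ending like _2 or _b are one class to them, and where a whole thing is asked for, a point or a joint stands for the part that bears it (a point fixed in the world has none). Each returns a list of dicts, best first, with "conf" (0 to 1); they miss things now and then, are a little off and sometimes report something else, mostly with a low value. They report only what shows in the picture. A call takes as long as a camera call. They do not tell look-alikes from the thing itself.
- robot.masks_of(target, camera): "mask" (400x640 bool, what is visible of it) and "extent" ([centre column, centre row, width, height] in pixels, round what is visible of it).
The state is a dict: "clock": time; "qpos": joint angles; "joint_vel": joint speeds; "joint_torque": joint torques, N m; "ee_pos": TCP position; "tcp_rot": TCP orientation; "contact_force": force on the tool from outside, world axes, zero at the start; "torque": the same for the moment, N m; "finger_gap": finger opening in m; "grip_force": force on a finger pad.
Only numpy, scipy, OpenCV 4.12 (cv2) and the standard library are available. Lean on these libraries where they do the work, as an engineer would, in place of code of your own. Each camera call takes 0.05 s, during which the arm holds its last target. There are 200 camera calls.

## Working session

There is one attempt and no reset: what is moved stays moved. The work goes in short steps, Python scripts to look and compute and a tool call to move; the robot and the scene stay as the last step left them, time stands still between calls to the robot, and variables do not carry over. Pictures are saved under pics/ and viewed, at most 10 in all, crops included, and the job is handed in when it is done.

Besides the shell and the picture viewer there is one more tool, called after "Request:" as name(argument=value, ...), one argument or row to a line, values as JSON. drive_tool: Moves the arm, as the interface text tells. Shift numbers are shares of 0.5 m and turn numbers shares of 90 degrees, none past 1 either way. Its arguments: {"type":"object","properties":{"rows":{"type":"array","items":{"type":"object","properties":{"dr":{"type":"array","items":{"type":"number","minimum":-1,"maximum":1}},"dp":{"type":"array","items":{"type":"number","minimum":-1,"maximum":1}},"grip":{"type":"number"}}}},"grip_force":{"type":"number"}},"required":["rows"]}

```bash
mkdir -p pics; ls
python3 - <<'E'
from bench import robot
import cv2,numpy as np
for c in("scene","top"):
    d=robot.capture(c); cv2.imwrite(f"pics/{c}0.png",d["image"][...,::-1]); np.savez(f"{c}0.npz",**{k:d[k] for k in d})
    print(c,np.round(d["K"],1).tolist(),np.round(d["camera_from_world"],3).tolist())
    for t in("outlet_box","rocker","supply","hold_key","start_button","stop_bar","key_top","vial","buffer_bottle","tube_rack","gel_tank"):
        print(t,[(round(m["conf"],2),np.round(m["extent"]).tolist()) for m in robot.masks_of(t,c)][:3])
s=robot.sense();print(s,robot.nose_length)
E
```

```text
pics
scene [[405.1, 0.0, 322.5], [0.0, 405.1, 199.8], [0.0, 0.0, 1.0]] [[0.892, 0.452, -0.0, -0.539], [0.263, -0.519, -0.813, -0.062], [-0.368, 0.725, -0.582, 1.429], [0.0, 0.0, 0.0, 1.0]]
outlet_box [(0.95, [344.0, 193.0, 46.0, 35.0]), (0.76, [390.0, 169.0, 51.0, 38.0])]
rocker [(0.71, [347.0, 180.0, 19.0, 11.0]), (0.59, [281.0, 167.0, 22.0, 12.0])]
supply [(0.76, [265.0, 262.0, 96.0, 83.0])]
hold_key [(0.52, [252.0, 243.0, 10.0, 14.0])]
start_button [(0.4, [253.0, 242.0, 9.0, 10.0])]
stop_bar []
key_top [(0.56, [345.0, 184.0, 21.0, 7.0]), (0.49, [267.0, 228.0, 12.0, 9.0])]
vial [(0.55, [269.0, 264.0, 10.0, 22.0])]
buffer_bottle [(0.91, [355.0, 143.0, 18.0, 37.0])]
tube_rack [(0.76, [215.0, 337.0, 53.0, 40.0])]
gel_tank [(0.63, [382.0, 230.0, 56.0, 65.0])]
top [[371.3, 0.0, 318.0], [0.0, 371.3, 201.9], [0.0, 0.0, 1.0]] [[-0.003, -1.0, -0.011, 0.021], [-0.982, 0.005, -0.188, 0.586], [0.188, 0.01, -0.982, 0.92], [0.0, 0.0, 0.0, 1.0]]
outlet_box [(0.96, [263.0, 200.0, 60.0, 70.0]), (0.66, [268.0, 287.0, 69.0, 51.0]), (0.62, [189.0, 170.0, 71.0, 62.0])]
rocker [(0.95, [266.0, 286.0, 30.
[... 486 characters left out ...]
43.0, 26.0])]
{'clock': 1.2, 'qpos': array([ 1.05641889e+00,  2.99895796e-01,  1.52100443e+00, -2.86931101e-05,
        1.32072678e+00, -6.65883945e-02]), 'joint_vel': array([-0.00154905, -0.00174158,  0.00030296,  0.00063921, -0.00043391,
       -0.00013393]), 'joint_torque': array([ 9.72275666e-04, -5.31664288e+01, -3.52911365e+01,  7.08380411e-02,
        2.14676798e-02,  3.21809728e-05]), 'ee_pos': array([0.23812895, 0.49575924, 0.30264601]), 'tcp_rot': array([-3.14155653e+00,  2.54531879e-05,  2.69381071e+00]), 'contact_force': array([-0.27068134, -0.12853715, -0.34750189]), 'torque': array([0.02756811, 0.06309193, 0.02812882]), 'grip_force': 0.0, 'finger_gap': 0.093578214899898} 0.0972
```

View pics/top0.png

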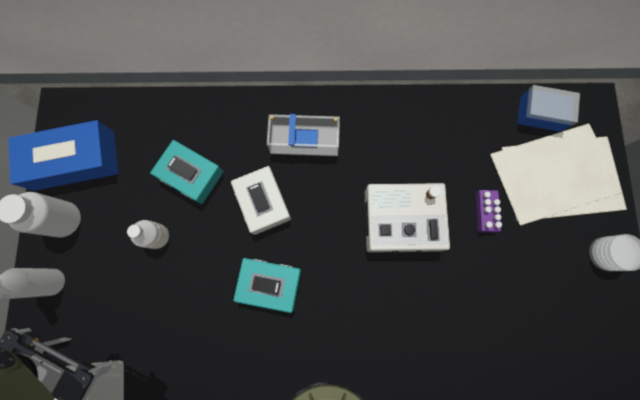

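View pics/scene0.png

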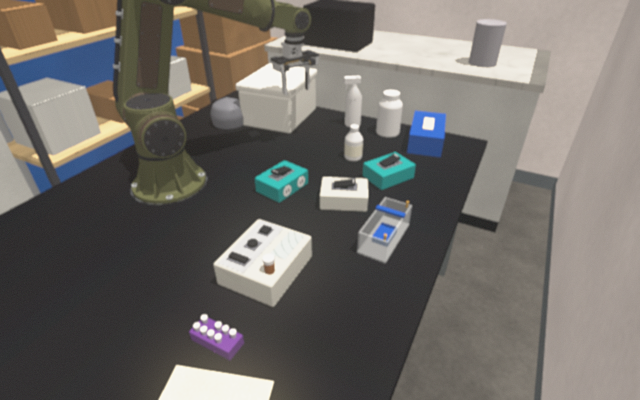

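The top view at 640x400 shows three candidates for the outlet box: pale (261,200), turquoise (187,170) and turquoise (267,286). I choose the pale one. On the supply, the key is at (385,230), the round button at (410,230) and the stop bar at (433,229).

```bash
cat > h.py <<'E'
import cv2,numpy as np
def back(K,T,u,v,depth=None,z=None):
    r=np.linalg.inv(K)@np.array([u,v,1.]); R,t=T[:3,:3],T[:3,3]
    if depth is not None: return R.T@(r*depth-t)
    o=-R.T@t; d=R.T@r; return o+d*(z-o[2])/d[2]
E
python3 - <<'E'
from h import *
d=np.load("top0.npz");im=d["image"][...,::-1];K,T,D=d["K"],d["camera_from_world"],d["depth"]
a=cv2.resize(im[160:240,225:300],None,fx=7,fy=7,interpolation=cv2.INTER_CUBIC)
cv2.imwrite("pics/crop1.png",a)
for n,(u,v),z in[("box rocker",(260,198),.075),("key",(385,230),.092),("btn",(409.5,230),.092),("stop",(433.5,229.5),.092),("vial",(431,192),.1)]:
    print(n,np.round(back(K,T,u,v,z=z),3),np.round(back(K,T,u,v,depth=D[int(v),int(u)]),3))
g=cv2.cvtColor(im,cv2.COLOR_BGR2GRAY)
def dark(x0,x1,y0,y1,z):
    m=(g[y0:y1,x0:x1]<70).astype(np.uint8)
    n,l,s,c=cv2.connectedComponentsWithStats(m)
    for i in range(1,n):
        if s[i,4]>30:
            p=np.argwhere(l==i)[:,::-1].astype(np.float32)+[x0,y0]
            w=np.array([back(K,T,*q,z=z)[:2] for q in p])*1000
            print(s[i,4],c[i]+[x0,y0],[np.round(q,1) for q in cv2.minAreaRect(w.astype(np.float32))])
dark(243,278,178,218,.077); dark(375,444,216,242,.092)
E
```

```text
box rocker [0.593 0.169 0.075] [0.593 0.168 0.078]
key [ 0.507 -0.148  0.092] [ 0.507 -0.148  0.094]
btn [ 0.507 -0.209  0.092] [ 0.507 -0.208  0.095]
stop [ 0.508 -0.268  0.092] [ 0.508 -0.268  0.092]
vial [ 0.602 -0.265  0.1  ] [ 0.596 -0.257  0.128]
153 [259.89542484 202.93464052] [array([585.1, 168.7]), array([48.2, 28. ]), np.float64(22.2)]
102 [432.95098039 230.46078431] [array([ 507.1, -267. ]), array([45.1, 16.9]), np.float64(1.8)]
33 [409.84848485 231.39393939] [array([ 504.3, -208.4]), array([15.9, 22.2]), np.float64(15.6)]
```

View pics/crop1.png

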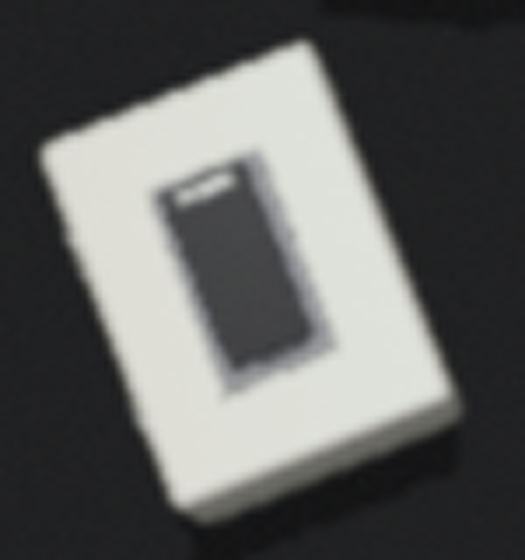

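The crop shows the white line at (254,187) in top-view pixels. The +y end is therefore the far-left one, with the rocker centre near (259,198) and the box's +y axis about 22° from world x. I'll hover over the rocker with the fingers shut and the tool's y axis along the pivot line.

Request:
drive_tool(
  rows=[
    {"dp":[-0.95,-0.25,0],"dr":[0,0,-0.53],"grip":-1},
    {"dp":[-0.95,-0.25,0],"dr":[0,0,-0.53],"grip":-1},
    {"dp":[-0.95,-0.25,0],"dr":[0,0,-0.53],"grip":-1},
    {"dp":[-0.95,-0.25,0],"dr":[0,0,-0.53],"grip":-1},
    {"dp":[-0.95,-0.25,0],"dr":[0,0,-0.53],"grip":-1},
    {"dp":[-0.95,-0.25,0],"dr":[0,0,-0.53],"grip":-1},
    {"dp":[-0.95,-0.25,0],"dr":[0,0,-0.53],"grip":-1},
    {"dp":[-0.95,-0.25,0],"dr":[0,0,-0.53],"grip":-1},
    {"dp":[-0.95,-0.25,0],"dr":[0,0,-0.53],"grip":-1},
    {"dp":[-0.95,-0.25,0],"dr":[0,0,-0.53],"grip":-1},
  ],
)

```text
clock: 2.2
ee_pos: [0.5995, 0.1878, 0.3027]
tcp_rot: [-3.142, 0.0, -2.757]
contact_force: [0.1, 1.0, 0.2]
finger_gap: 0.0175
grip_force: 0.0
```

Request:
drive_tool(
  rows=[
    {"dp":[0,0,0],"grip":-1},
    {"dp":[0,0,0],"grip":-1},
  ],
)

```text
invalid input at $.rows[0]: expected keys dr, dp, grip
```

Run:
```python
from bench import robot
import cv2,numpy as np
s=robot.sense();print({k:np.round(s[k],3) for k in("clock","qpos","ee_pos","tcp_rot","finger_gap","contact_force")})
d=robot.capture("wrist"); cv2.imwrite("pics/w1.png",d["image"][...,::-1]); np.savez("w1.npz",pos=s["ee_pos"],rot=s["tcp_rot"],**d)
print(np.round(d["K"],1).tolist(),np.round(d["mount"],3).tolist())
```

```text
{'clock': np.float64(2.2), 'qpos': array([ 0.245,  0.477,  1.278,  0.   ,  1.387, -1.71 ]), 'ee_pos': array([0.599, 0.188, 0.303]), 'tcp_rot': array([-3.142,  0.   , -2.757]), 'finger_gap': np.float64(0.018), 'contact_force': array([0.133, 1.023, 0.224])}
[[281.2, 0.0, 315.2], [0.0, 281.2, 202.8], [0.0, 0.0, 1.0]] [[0.001, -0.972, -0.235, 0.068], [1.0, 0.002, -0.001, -0.0], [0.001, -0.235, 0.972, -0.081], [0.0, 0.0, 0.0, 1.0]]
```

View pics/w1.png

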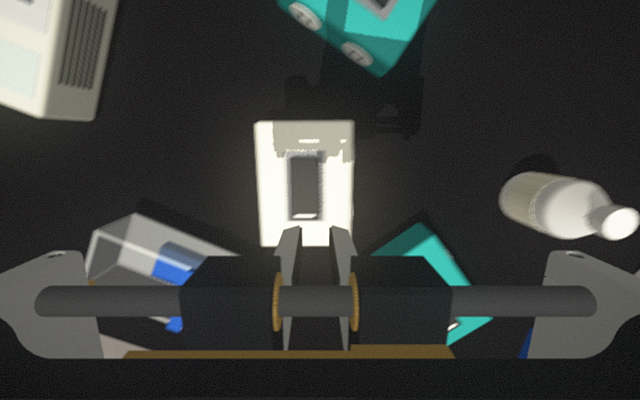

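The wrist view shows the rocker at (304,185), square to the tool, with the white line at (305,216) on the finger side. I'll let the arm settle and then measure.

Request:
drive_tool(
  rows=[
    {"dp":[0,0,0],"dr":[0,0,0],"grip":-1},
    {"dp":[0,0,0],"dr":[0,0,0],"grip":-1},
    {"dp":[0,0,0],"dr":[0,0,0],"grip":-1},
  ],
)

```text
clock: 2.55
ee_pos: [0.5974, 0.1905, 0.3029]
tcp_rot: [3.142, 0.0, -2.755]
contact_force: [0.1, 0.3, -0.5]
finger_gap: 0.0005
grip_force: 0.0
```

```bash
cat >> h.py <<'E'
from scipy.spatial.transform import Rotation as Ro
def wristT(s,mount):
    W=np.eye(4);W[:3,:3]=Ro.from_euler("xyz",s["tcp_rot"]).as_matrix();W[:3,3]=s["ee_pos"]
    return np.linalg.inv(W@mount)
E
python3 - <<'E'
from bench import robot
from h import *
s=robot.sense();print({k:np.round(s[k],4) for k in("clock","ee_pos","tcp_rot","finger_gap","contact_force")})
d=robot.capture("wrist");im=d["image"][...,::-1];K,D=d["K"],d["depth"];T=wristT(s,d["mount"])
for m in robot.masks_of("rocker","wrist")[:3]:
    k=m["mask"];v,u=np.nonzero(k)
    w=np.array([back(K,T,a,b,depth=D[b,a]) for a,b in zip(u,v) if D[b,a]>0])
    w2=np.array([back(K,T,a,b,z=.077)[:2] for a,b in zip(u,v)])*1000
    print(m["conf"],m["extent"],np.median(w,0),[np.round(q,1) for q in cv2.minAreaRect(w2.astype(np.float32))])
for n,(u,v) in {"t":(305,160),"c":(304,185),"e":(304,208)}.items(): print(n,np.round(back(K,T,u,v,depth=D[v,u]),4))
cv2.imwrite("pics/w2.png",cv2.resize(im[110:260,240:370],None,fx=4,fy=4,interpolation=cv2.INTER_CUBIC))
np.savez("w2.npz",T=T,**d)
E
```

```text
{'clock': np.float64(2.55), 'ee_pos': array([0.5974, 0.1905, 0.3029]), 'tcp_rot': array([ 3.1415e+00,  2.0000e-04, -2.7555e+00]), 'finger_gap': np.float64(0.0005), 'contact_force': array([ 0.0722,  0.3455, -0.4902])}
0.92 [301.7, 187.4, 27.2, 63.1] [0.59282349 0.1738382  0.07618288] [array([593.5, 173.8]), array([70., 33.]), np.float64(22.2)]
0.82 [439.5, 307.4, 45.6, 60.0] [0.6844761  0.39391159 0.07997902] [array([672.2, 375.8]), array([82.9, 34. ]), np.float64(59.6)]
0.59 [380.6, 3.2, 14.9, 6.5] [0.39311575 0.17606972 0.0688728 ] [array([397.8, 174.8]), array([ 5.9, 14.4]), np.float64(22.2)]
t [0.5639 0.1639 0.0704]
c [0.5893 0.173  0.0764]
e [0.6128 0.1825 0.0804]
```

View pics/w2.png

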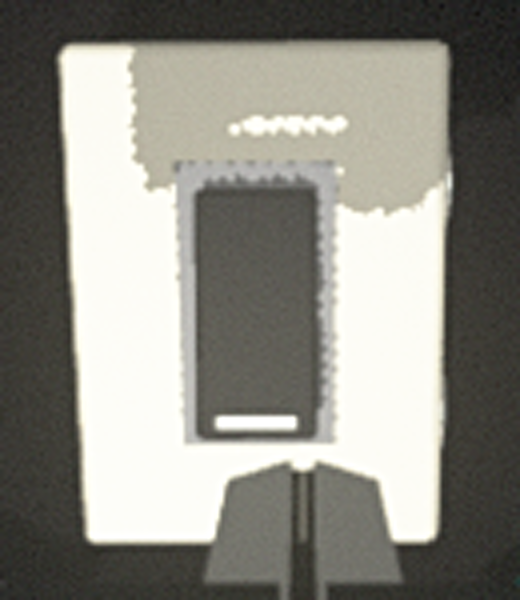

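The rocker centre is about (0.593, 0.173), 33 x 70 mm, and its top slopes up toward the line (70→80 mm high). That agrees with the description and the top view. I'll go to just above the press point and look from near.

Request:
drive_tool(
  rows=[
    {"dp":[-0.022,-0.027,0.08],"dr":[0,0,0],"grip":-1},
    {"dp":[-0.022,-0.027,0.16],"dr":[0,0,0],"grip":-1},
    {"dp":[-0.022,-0.027,0.21],"dr":[0,0,0],"grip":-1},
    {"dp":[-0.022,-0.027,0.22],"dr":[0,0,0],"grip":-1},
    {"dp":[-0.022,-0.027,0.22],"dr":[0,0,0],"grip":-1},
    {"dp":[-0.022,-0.027,0.22],"dr":[0,0,0],"grip":-1},
  ],
)

```text
clock: 3.25
ee_pos: [0.6138, 0.1815, 0.1947]
tcp_rot: [-3.141, 0.003, -2.756]
contact_force: [0.8, 0.1, 0.3]
finger_gap: 0.0002
grip_force: 0.0
```

Run:
```python
from bench import robot
from h import *
s=robot.sense();print({k:np.round(s[k],4) for k in("clock","ee_pos","tcp_rot","contact_force")})
d=robot.capture("wrist");im=d["image"][...,::-1];
cv2.imwrite("pics/w3.png",im[60:360,150:490])
```

```text
{'clock': np.float64(3.25), 'ee_pos': array([0.6138, 0.1815, 0.1947]), 'tcp_rot': array([-3.1412e+00,  2.6000e-03, -2.7564e+00]), 'contact_force': array([0.8437, 0.1084, 0.2709])}
```

View pics/w3.png

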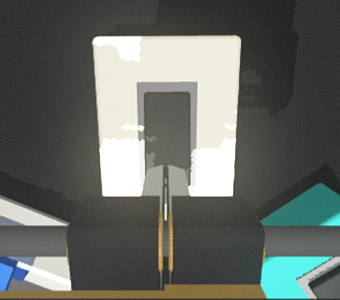

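The fingertips (column 166) are centred on the rocker (columns 144–190), over its raised end. I'll press down in steps.

Request:
drive_tool(
  rows=[
    {"dp":[0,0,0.016],"dr":[0,0,0],"grip":-1},
    {"dp":[0,0,0.024],"dr":[0,0,0],"grip":-1},
    {"dp":[0,0,0.028],"dr":[0,0,0],"grip":-1},
    {"dp":[0,0,0.032],"dr":[0,0,0],"grip":-1},
    {"dp":[0,0,0.036],"dr":[0,0,0],"grip":-1},
    {"dp":[0,0,0.04],"dr":[0,0,0],"grip":-1},
    {"dp":[0,0,0.044],"dr":[0,0,0],"grip":-1},
    {"dp":[0,0,0.044],"dr":[0,0,0],"grip":-1},
    {"dp":[0,0,0.044],"dr":[0,0,0],"grip":-1},
  ],
)

```text
clock: 4.2
ee_pos: [0.6139, 0.1812, 0.1715]
tcp_rot: [-3.141, 0.002, -2.757]
contact_force: [3.2, 2.3, 7.2]
finger_gap: 0.0004
grip_force: 3.7
```

Request:
drive_tool(
  rows=[
    {"dp":[0,0,0.002],"dr":[0,0,0],"grip":-1},
    {"dp":[0,0,0.003],"dr":[0,0,0],"grip":-1},
    {"dp":[0,0,0.003],"dr":[0,0,0],"grip":-1},
  ],
)

```text
clock: 4.5
ee_pos: [0.614, 0.1813, 0.1711]
tcp_rot: [-3.141, 0.003, -2.757]
contact_force: [-0.5, 0.1, 16.5]
finger_gap: 0.0004
grip_force: 7.8
```

The force is now rising with almost no travel, so the rocker is at its stop. I'll lift off and check it.

Request:
drive_tool(
  rows=[
    {"dp":[0,0,-0.02],"dr":[0,0,0],"grip":-1},
    {"dp":[0,0,-0.1],"dr":[0,0,0],"grip":-1},
    {"dp":[0.02,0,-0.2],"dr":[0,0,0],"grip":-1},
    {"dp":[0.04,0,-0.24],"dr":[0,0,0],"grip":-1},
    {"dp":[0.04,0,-0.24],"dr":[0,0,0],"grip":-1},
    {"dp":[0.04,0,-0.24],"dr":[0,0,0],"grip":-1},
    {"dp":[0.04,0,-0.24],"dr":[0,0,0],"grip":-1},
  ],
)

```text
clock: 5.2
ee_pos: [0.5947, 0.1736, 0.2873]
tcp_rot: [3.141, -0.003, -2.757]
contact_force: [-0.8, 0.1, -0.3]
finger_gap: 0.0005
grip_force: 0.0
```

Run:
```python
from bench import robot
from h import *
s=robot.sense();print({k:np.round(s[k],4) for k in("clock","ee_pos","tcp_rot","contact_force")})
d=robot.capture("wrist");K,D=d["K"],d["depth"];T=wristT(s,d["mount"])
m=robot.masks_of("rocker","wrist")[0];print(m["conf"],m["extent"])
v,u=np.nonzero(cv2.erode(m["mask"].astype(np.uint8),np.ones((5,5))))
w=np.array([back(K,T,a,b,depth=D[b,a]) for a,b in zip(u,v) if D[b,a]>0])
w=w[(w[:,2]>.066)&(w[:,2]<.09)];c=w.mean(0);a=(w[:,:2]-c[:2])@[.926,.378]
p=np.polyfit(a,w[:,2],1);print("centre",c,"slope",np.arctan(p[0]),"span",a.min(),a.max())
```

```text
{'clock': np.float64(5.2), 'ee_pos': array([0.5947, 0.1736, 0.2873]), 'tcp_rot': array([ 3.1411e+00, -2.9000e-03, -2.7569e+00]), 'contact_force': array([-0.8136,  0.0969, -0.2758])}
0.94 [317.1, 197.5, 31.3, 58.0]
centre [0.5895056  0.17245924 0.07722744] slope -0.19908290270349524 span -0.028849216822881257 0.03239729291945655
```

The measured slope is now -0.199 rad, so the rocker is fully on. Next I hover over the square key with the tool at yaw 180°.

Request:
drive_tool(
  rows=[
    {"dp":[0.4,-0.53,0],"dr":[0,0,0.245],"grip":-1},
    {"dp":[0.4,-0.53,0],"dr":[0,0,0.245],"grip":-1},
    {"dp":[0.4,-0.53,0],"dr":[0,0,0.245],"grip":-1},
    {"dp":[0.4,-0.53,0],"dr":[0,0,0.245],"grip":-1},
    {"dp":[0.4,-0.53,0],"dr":[0,0,0.245],"grip":-1},
    {"dp":[0.4,-0.53,0],"dr":[0,0,0.245],"grip":-1},
    {"dp":[0.4,-0.53,0],"dr":[0,0,0.245],"grip":-1},
    {"dp":[0.4,-0.53,0],"dr":[0,0,0.245],"grip":-1},
    {"dp":[0.4,-0.53,0],"dr":[0,0,0.245],"grip":-1},
    {"dp":[0.4,-0.53,0],"dr":[0,0,0.245],"grip":-1},
  ],
)

```text
clock: 6.3
ee_pos: [0.5092, -0.1462, 0.2887]
tcp_rot: [3.141, -0.001, -3.141]
contact_force: [0.2, -0.0, -0.4]
finger_gap: 0.0006
grip_force: 0.0
```

Request:
drive_tool(
  rows=[
    {"dp":[0,0,0],"dr":[0,0,0],"grip":-1},
    {"dp":[0,0,0],"dr":[0,0,0],"grip":-1},
    {"dp":[0,0,0],"dr":[0,0,0],"grip":-1},
  ],
)

```text
clock: 6.6
ee_pos: [0.5091, -0.1466, 0.2891]
tcp_rot: [3.142, -0.0, -3.141]
contact_force: [0.3, -0.1, -0.5]
finger_gap: 0.0
grip_force: 0.0
```

Run:
```python
from bench import robot
from h import *
s=robot.sense();print({k:np.round(s[k],4) for k in("clock","qpos","ee_pos","tcp_rot","contact_force")})
d=robot.capture("wrist");im=d["image"][...,::-1];K,D=d["K"],d["depth"];T=wristT(s,d["mount"]);np.savez("w4.npz",T=T,**d)
for t in("hold_key","start_button","stop_bar"):
  for m in robot.masks_of(t,"wrist")[:3]:
    v,u=np.nonzero(m["mask"])
    z=np.median([back(K,T,a,b,depth=D[b,a])[2] for a,b in zip(u,v) if D[b,a]>0])
    w2=np.array([back(K,T,a,b,z=.092)[:2] for a,b in zip(u,v)])*1000
    print(t,m["conf"],m["extent"],z,[np.round(q,1) for q in cv2.minAreaRect(w2.astype(np.float32))])
cv2.imwrite("pics/w4.png",im)
```

```text
{'clock': np.float64(6.6), 'qpos': array([-0.3494,  0.2665,  1.5961, -0.    ,  1.2791, -1.9211]), 'ee_pos': array([ 0.5091, -0.1466,  0.2891]), 'tcp_rot': array([ 3.1416e+00, -1.0000e-04, -3.1407e+00]), 'contact_force': array([ 0.2793, -0.1144, -0.5069])}
hold_key 0.83 [313.9, 198.5, 29.9, 23.8] 0.09047493180687616 [array([ 505.7, -148.1]), array([27.1, 27.7]), np.float64(0.1)]
start_button 0.77 [257.5, 200.8, 30.6, 30.3] 0.0910776332463825 [array([ 505.4, -207.1]), array([27., 30.]), np.float64(44.9)]
stop_bar 0.72 [202.1, 198.9, 24.0, 50.7] 0.09116231640306881 [array([ 506.4, -265.6]), array([50.2, 21. ]), np.float64(0.1)]
```

View pics/w4.png

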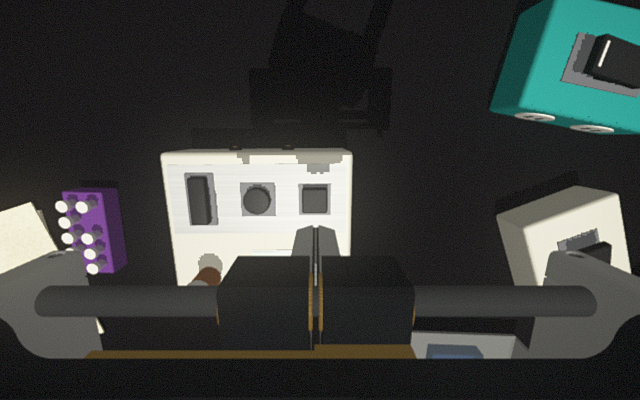

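The view shows the key at (314,198), the button at (257,200) and the stop bar at (200,199). Positions and sizes agree with the top view: key at (0.506, -0.148), z about 0.091. I'll press the key.

Request:
drive_tool(
  rows=[
    {"dp":[0.006,-0.003,0.08],"dr":[0,0,0],"grip":-1},
    {"dp":[0.006,-0.003,0.15],"dr":[0,0,0],"grip":-1},
    {"dp":[0.006,-0.003,0.18],"dr":[0,0,0],"grip":-1},
    {"dp":[0.006,-0.003,0.19],"dr":[0,0,0],"grip":-1},
    {"dp":[0.006,-0.003,0.196],"dr":[0,0,0],"grip":-1},
    {"dp":[0.006,-0.003,0.202],"dr":[0,0,0],"grip":-1},
    {"dp":[0.006,-0.003,0.208],"dr":[0,0,0],"grip":-1},
    {"dp":[0.006,-0.003,0.213],"dr":[0,0,0],"grip":-1},
    {"dp":[0.006,-0.003,0.215],"dr":[0,0,0],"grip":-1},
    {"dp":[0.006,-0.003,0.215],"dr":[0,0,0],"grip":-1},
  ],
)

```text
clock: 7.8
ee_pos: [0.5063, -0.1487, 0.1824]
tcp_rot: [-3.141, 0.001, 3.141]
contact_force: [-0.2, 0.2, 6.0]
finger_gap: 0.0003
grip_force: 3.0
```

Request:
drive_tool(
  rows=[
    {"dp":[0,0,0.002],"dr":[0,0,0],"grip":-1},
    {"dp":[0,0,0.003],"dr":[0,0,0],"grip":-1},
    {"dp":[0,0,0.003],"dr":[0,0,0],"grip":-1},
  ],
)

```text
clock: 8.1
ee_pos: [0.5064, -0.1487, 0.1822]
tcp_rot: [-3.141, 0.002, 3.142]
contact_force: [-6.5, 2.3, 21.6]
finger_gap: 0.0006
grip_force: 10.7
```

The key is at its stop: 16 N more force for only 0.2 mm of travel. I'll lift, move over the button and check the key height.

Request:
drive_tool(
  rows=[
    {"dp":[0,0,-0.02],"dr":[0,0,0],"grip":-1},
    {"dp":[0,0,-0.1],"dr":[0,0,0],"grip":-1},
    {"dp":[0,0,-0.18],"dr":[0,0,0],"grip":-1},
    {"dp":[0,-0.06,-0.22],"dr":[0,0,0],"grip":-1},
    {"dp":[0,-0.118,-0.22],"dr":[0,0,0],"grip":-1},
    {"dp":[0,-0.118,-0.22],"dr":[0,0,0],"grip":-1},
    {"dp":[0,-0.118,-0.22],"dr":[0,0,0],"grip":-1},
    {"dp":[0,-0.118,-0.22],"dr":[0,0,0],"grip":-1},
    {"dp":[0,-0.118,-0.22],"dr":[0,0,0],"grip":-1},
  ],
)

```text
clock: 9.0
ee_pos: [0.506, -0.2068, 0.29]
tcp_rot: [3.141, -0.0, -3.141]
contact_force: [-0.2, -0.1, -0.4]
finger_gap: 0.0007
grip_force: 0.0
```

Run:
```python
from bench import robot
from h import *
s=robot.sense();print({k:np.round(s[k],4) for k in("clock","ee_pos","tcp_rot","contact_force")})
d=robot.capture("wrist");K,D=d["K"],d["depth"];T=wristT(s,d["mount"])
for t in("hold_key","start_button","stop_bar"):
  for m in robot.masks_of(t,"wrist")[:2]:
    v,u=np.nonzero(cv2.erode(m["mask"].astype(np.uint8),np.ones((5,5))))
    z=np.median([back(K,T,a,b,depth=D[b,a])[2] for a,b in zip(u,v) if D[b,a]>0])
    v,u=np.nonzero(m["mask"])
    w2=np.array([back(K,T,a,b,z=z)[:2] for a,b in zip(u,v)])*1000
    print(t,m["conf"],m["extent"],z,[np.round(q,1) for q in cv2.minAreaRect(w2.astype(np.float32))])
```

```text
{'clock': np.float64(9.0), 'ee_pos': array([ 0.506 , -0.2068,  0.29  ]), 'tcp_rot': array([ 3.1413e+00, -4.0000e-04, -3.1408e+00]), 'contact_force': array([-0.2142, -0.1129, -0.3701])}
hold_key 0.62 [372.0, 201.8, 27.3, 22.7] 0.08419832132613778 [array([ 505.9, -148.2]), array([24.8, 25.1]), np.float64(0.1)]
start_button 0.57 [313.6, 203.6, 27.8, 22.6] 0.09131436703242436 [array([ 506. , -208.3]), array([25.3, 25.7]), np.float64(0.1)]
stop_bar 0.86 [260.3, 203.6, 24.0, 51.7] 0.09136827426156664 [array([ 506.5, -267.1]), array([50.7, 19.3]), np.float64(0.4)]
```

The key stays down at z = 0.084, while the button and bar are still at 0.091. I'll press the button.

Request:
drive_tool(
  rows=[
    {"dp":[0,-0.002,0.08],"dr":[0,0,0],"grip":-1},
    {"dp":[0,-0.002,0.15],"dr":[0,0,0],"grip":-1},
    {"dp":[0,-0.002,0.18],"dr":[0,0,0],"grip":-1},
    {"dp":[0,-0.002,0.19],"dr":[0,0,0],"grip":-1},
    {"dp":[0,-0.002,0.196],"dr":[0,0,0],"grip":-1},
    {"dp":[0,-0.002,0.202],"dr":[0,0,0],"grip":-1},
    {"dp":[0,-0.002,0.208],"dr":[0,0,0],"grip":-1},
    {"dp":[0,-0.002,0.213],"dr":[0,0,0],"grip":-1},
    {"dp":[0,-0.002,0.216],"dr":[0,0,0],"grip":-1},
    {"dp":[0,-0.002,0.217],"dr":[0,0,0],"grip":-1},
  ],
)

```text
clock: 10.2
ee_pos: [0.5064, -0.2088, 0.1832]
tcp_rot: [-3.141, 0.002, 3.141]
contact_force: [-4.7, 3.0, 17.8]
finger_gap: 0.001
grip_force: 8.8
```

Request:
drive_tool(
  rows=[
    {"dp":[0,0,0.001],"dr":[0,0,0],"grip":-1},
    {"dp":[0,0,0.001],"dr":[0,0,0],"grip":-1},
  ],
)

```text
clock: 10.4
ee_pos: [0.5064, -0.2088, 0.1831]
tcp_rot: [-3.141, 0.002, 3.142]
contact_force: [-4.9, 3.2, 18.9]
finger_gap: 0.0001
grip_force: 9.6
```

The tip is at 0.086 with 19 N, well above the 4.5 N spring, so the button is fully in. I'll retreat and check everything.

Request:
drive_tool(
  rows=[
    {"dp":[0,0,-0.02],"dr":[0,0,0],"grip":-1},
    {"dp":[0,0,-0.1],"dr":[0,0,0],"grip":-1},
    {"dp":[0,0,-0.18],"dr":[0,0,0],"grip":-1},
    {"dp":[0.1,0,-0.24],"dr":[0,0,0],"grip":-1},
    {"dp":[0.16,0,-0.24],"dr":[0,0,0],"grip":-1},
    {"dp":[0.16,0,-0.24],"dr":[0,0,0],"grip":-1},
    {"dp":[0.16,0,-0.24],"dr":[0,0,0],"grip":-1},
    {"dp":[0.16,0,-0.24],"dr":[0,0,0],"grip":-1},
    {"dp":[0.16,0,-0.24],"dr":[0,0,0],"grip":-1},
  ],
)

```text
clock: 11.3
ee_pos: [0.4265, -0.2086, 0.3007]
tcp_rot: [3.141, -0.001, -3.141]
contact_force: [0.1, 0.1, -0.0]
finger_gap: 0.0005
grip_force: 0.0
```

Run:
```python
from bench import robot
from h import *
s=robot.sense();print({k:np.round(s[k],4) for k in("clock","ee_pos","contact_force")})
for c in("wrist","scene"):
  d=robot.capture(c);K,D=d["K"],d["depth"];T=wristT(s,d["mount"]) if c=="wrist" else d["camera_from_world"]
  for t in(("hold_key","start_button","stop_bar") if c=="wrist" else()):
   for m in robot.masks_of(t,c)[:1]:
    v,u=np.nonzero(cv2.erode(m["mask"].astype(np.uint8),np.ones((5,5))))
    z=np.median([back(K,T,a,b,depth=D[b,a])[2] for a,b in zip(u,v) if D[b,a]>0])
    print(t,m["conf"],np.round(m["extent"]),z)
cv2.imwrite("pics/s2.png",d["image"][...,::-1])
```

```text
{'clock': np.float64(11.3), 'ee_pos': array([ 0.4265, -0.2086,  0.3007]), 'contact_force': array([ 0.0903,  0.0517, -0.0093])}
stop_bar 0.56 [265. 249.  18.   8.] 0.09115589774177339
```

View pics/s2.png

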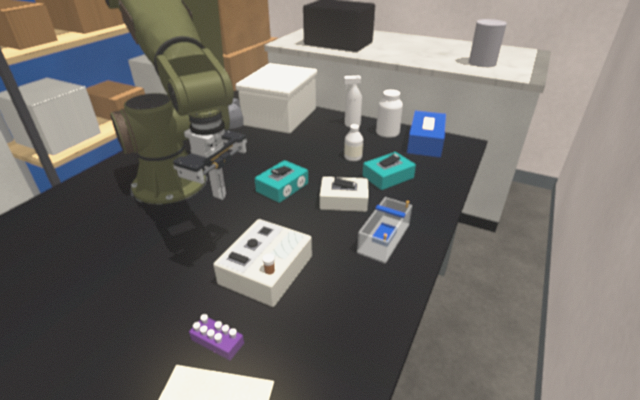

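The scene view shows the supply (265,262), outlet box (344,193), vial (269,265), bottle, rack and tank all where they were, with the arm clear of everything. I'm handing in the job.

```bash
python3 -c "
from bench import robot
print(robot.job_done())"
```

```text
the job is handed in; nothing more can be done
None
```

I pressed the rocker, square key and start button in that order and handed the job in at about 11 s; the rocker (-0.199 rad) and key (84 mm) were measured in place, but I did not measure the start button springing back.

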